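Hold the ferrule tube down in its sawing cradle

ROBOT

A 6-joint arm with a two-finger parallel gripper is mounted at the origin on a cart in front of the work surface, level with it; the furniture and walls round the work are solid. World frame = base frame: x ahead of the robot, y to its left, z up, the work surface at z = 0. Lengths are in m, angles in rad, forces in N, time in s.
With the tool pointing down it reaches from about 0.225 to 0.875 m from the base axis. Payload 3.4 kg.
Tool frame: the origin (TCP) lies at the very end of the fingers, on their centre line; the grasp point (between the pads) lies behind it (manip.grasp_offset is the z of the grasp point in the tool frame, in m); z points along the fingers, y is the line along which they close (so a half turn about z gives the same grasp; the last joint's range is limited). The gripper opens to 85 mm and grips with 20 to 120 N. Pads are 22 mm wide; open, the fingers measure 114 mm over their backs; the gripper's body (76 mm by 85 mm) begins 54 mm behind the grasp point. The pads swing forward as they close: fully open they stand 13 mm farther back than shut.
Start: joints at [1.05, 0.276, 1.505, -0, 1.361, -0.121], TCP at [0.224, 0.53, 0.211] pointing down, gripper open.
Joint ranges: [-2.89, 2.89], [-0.75, 2.08], [0.22, 2.7], [-1.18, 4.32], [0.11, 2.71], [-2.7, 2.7]. Speed limits (rad/s): [2.57, 2.57, 3.14, 3.14, 3.14, 3.14].

INTERFACE

Orientations are given as a unit quaternion [w, x, y, z].
In Python, from rig import manip gives the robot as it stands.
- The arm moves only by the shell command python3 -m pendant 'ROWS' [FORCE]. ROWS is JSON, a list of rows, each an object of numbers: "dx", "dy", "dz": the shift along the tool's x, y, z in m; "rx", "ry", "rz": the turn, a rotation vector about the tool's x, y, z in degrees; "hand": the finger opening in m, from 0 to 0.0854. In form: [{"dx": .., "dy": .., "dz": .., "rx": .., "ry": .., "rz": .., "hand": ..}, ...]. A call has 1 to 12 rows; each row shifts and turns the commanded pose from where the row before left it, along the tool's axes as they then stand; what a row does not reach is not made up. A row lasts 1/12 s, in which the tool goes at most 41.7 mm and 7.16 degrees, less where a joint would pass 70% of its speed; a pose out of reach is approached as far as the arm can. A call is refused whole if a number of a shift passes 0.0417 or a number of a turn 7.16, either way. A call with a gripper value outside its range is refused whole. The fingers move at their own pace and stop on an object; FORCE is the grip in N (left out, the last holds). Time passes only in rows, so rows that do not move let the fingers close. It gives the time, the measured TCP pose, the force, the opening and the grip force at its end, in the units of the state.
- manip.get_state(): the state, without advancing time (a new reading comes with each control period).
- manip.get_image(name): name is "side" or "top" or "wrist"; returns a dict with "frame" (400x640x3 uint8, red, green, blue), "fx", "fy", "cx", "cy" (pixels), "position" and "attitude" of the camera in the world; the wrist camera has in their place "mount" (4x4, takes a point from camera to tool coordinates, whose origin is the TCP and whose axes are the flange's). Camera axes: x right, y up, looking along -z (the intrinsics and any distortion apply to the point x, -y, -z); pixel columns grow to the right and rows downward; lengths in m; the calibration is good to about 2 mm. A picture is of the moment at which its call begins: read the wrist's pose just before it. There is no depth.
- manip.sign_off(): hands the job in; it is judged then, once.
The state is a dict: "clock": time; "qpos": joint angles; "qd": joint speeds; "effort": joint torques, N m; "position": TCP position; "ee_rot": TCP orientation; "contact_force": force on the tool from outside, world axes, zero at the start; "moment": the same for the moment, N m; "width": finger opening in m; "gripper_force": force on a finger pad.
Only numpy, scipy, OpenCV 4.12 (cv2) and the standard library are available. Lean on these libraries where they do the work, as an engineer would, in place of code of your own. Each camera call takes 0.05 s, during which the arm holds its last target. There are 200 camera calls.

TASK

A ferrule is about to be sawn off the brass tube: pick the tube up, lay it in the V groove of the wooden cradle and slide it along, over the round plug, until its end is right up against the end stop. Then press it down so that it bears firmly on both sides of the groove, and finish while still holding it there for the saw: do not let go. The tube is thin and dents easily, so grip it lightly (about 10 N of grip, never more than 25 N) and press it down with about 10 N (never more than 25 N); leave the two finished ferrules standing where they are.

Things in the scene. Friction and masses are not known exactly. Their poses are not given: they have to be found in the camera images.
- tube: thin-walled brass tube lying on the bench, 32 mm outside diameter, 29 mm bore, 150 mm long, both ends open and alike, 0.08 to 0.15 kg. Origin at the middle of its axis (16 mm above the bench as it lies), x axis along the tube; it may have rolled, so its y and z axes mean nothing.
- cradle: wooden sawing cradle screwed to the bench: base board 200 x 80 x 12 mm, two V rests 40 mm high and 64 mm wide, an end stop. Origin at the centre of the board's underside (bench height), x axis along the groove toward the end stop, y across, z up. Rests stand at x = -77 to -45 mm and +33 to +75 mm (2 mm saw slot at 54 mm); between them only the board lies under the tube: room for the fingers.
- seat (a point): point on the cradle where the middle of the tube's axis comes to lie when the tube is seated with its end on the stop: 46.6 mm above the bench, cradle x = 0; axes as the cradle's. The V is 90 degrees, open to the top, its mouth 32 mm wide, its root 24 mm above the bench. A tube let go in the groove settles on both sides by itself.
- stop_face (a point): centre of the end stop's face, 75 mm from the seat along the cradle's x, at the same height. The stop is 20 mm thick, 68 mm high. A fixed round tapered plug, 23 mm thick at its foot and 18 mm at its tip, juts 12 mm from this face toward -x and enters the tube's bore, so lower the tube at least 15 mm short of the stop, then slide it home.
- flank_left: the sloping sides of both V rests at the cradle's +y side (fixed parts of the cradle; same origin and axes as the cradle): one of the tube's two contact lines
- flank_right: the sloping sides of both V rests at the cradle's -y side (fixed parts of the cradle; same origin and axes as the cradle): the other contact line
- ferrule_a: finished brass ferrule standing on end, 32 mm across, 20 mm high, origin at the centre of its underside; leave it alone
- ferrule_b: second finished ferrule, just like the first; leave it alone

How it is judged:
By the outcome, as a careful person would: the job done as asked, in the order asked, and still so for the second after the job is handed in, while the arm keeps its last pose, push and grip.
It also fails if it takes over 42 s, if anything falls off the work surface, if the arm or the gripper's body presses on something with over 40 N, if the wrist force passes 120 N, or if a joint passes its speed limit or range.

## Working session

There is one attempt and no reset: what is moved stays moved. The work goes in short steps, Python scripts to look and compute and a shell command to move; the robot and the scene stay as the last step left them, time stands still between calls to the robot, and variables do not carry over. Pictures are saved under pics/ and viewed, at most 10 in all, crops included, and the job is handed in when it is done.

```bash
ls; mkdir -p pics
cat > h.py <<'E'
import numpy as np, cv2
from rig import manip
from scipy.spatial.transform import Rotation as R
def q2R(q): q=np.array(q,float); return q if q.shape==(3,3) else R.from_quat([q[1],q[2],q[3],q[0]]).as_matrix()
def snap(n):
    st=manip.get_state(); im=manip.get_image(n)
    if n=="wrist":
        T=np.eye(4); T[:3,:3]=q2R(st["ee_rot"]); T[:3,3]=st["position"]; T=T@np.array(im["mount"]); P,A=T[:3,3],T[:3,:3]
    else: P,A=np.array(im["position"]),q2R(im["attitude"])
    return im,P,A
def ray(c,u,v):
    im,P,A=c; d=np.array([(u-im["cx"])/im["fx"],-(v-im["cy"])/im["fy"],-1.]); return P,A@d
def onz(c,u,v,z):
    P,d=ray(c,u,v); return P+d*(z-P[2])/d[2]
def proj(c,p):
    im,P,A=c; x=A.T@(np.array(p)-P); return im["cx"]+im["fx"]*x[0]/-x[2], im["cy"]-im["fy"]*x[1]/-x[2]
def meet(r1,r2):
    (p,a),(q,b)=r1,r2; t,s=np.linalg.lstsq(np.c_[a,-b],q-p,rcond=None)[0]; x,y=p+a*t,q+b*s; return (x+y)/2,np.linalg.norm(x-y)
E
python3 - <<'E'
from h import *
for n in ("top","side","wrist"):
    c=snap(n); im=c[0]; cv2.imwrite(f"pics/{n}0.png",im["frame"][:,:,::-1])
    print(n,{k:v for k,v in im.items() if k!="frame"},c[1].round(3))
print(manip.get_state(),manip.grasp_offset)
E
```

```text
pics
top {'fx': 369.2760314826887, 'fy': 369.2760314826887, 'cx': 321.99935242486356, 'cy': 208.06443857653414, 'position': array([ 0.39351605, -0.23288703,  0.89232491]), 'attitude': array([ 0.70991027,  0.04328929, -0.04857363, -0.70128029])} [ 0.394 -0.233  0.892]
side {'fx': 493.01140693839164, 'fy': 493.01140693839164, 'cx': 326.19171791973804, 'cy': 194.2692554635844, 'position': array([ 0.1602032 , -0.94376448,  0.47022856]), 'attitude': array([ 0.83477963,  0.5064557 , -0.12188762, -0.1782947 ])} [ 0.16  -0.944  0.47 ]
wrist {'fx': 289.62364341516553, 'fy': 289.62364341516553, 'cx': 325.5259425083835, 'cy': 198.12803988476065, 'mount': array([[-2.45451177e-04,  9.56682037e-01,  2.91134712e-01,
         7.42277351e-02],
       [ 9.99999586e-01, -2.04117567e-05,  9.10158169e-04,
        -4.96770816e-04],
       [ 8.76674541e-04,  2.91134815e-01, -9.56681635e-01,
        -1.62773629e-01],
       [ 0.00000000e+00,  0.00000000e+00,  0.00000000e+00,
         1.00000000e+00]])} [0.155 0.558 0.373]
{'clock': 0.15, 'qpos': array([ 1.05001979e+00,  2.76456253e-01,  1.50582476e+00,  9.00908585e-06,
        1.36070587e+00, -1.21023049e-01]), 'qd': array([-0.00167727, -0.00087994, -0.00384262,  0.00054281, -0.00016568,
        0.00113151]), 'effort': array([ 1.69733910e-03, -4.17143977e+01, -2.46032435e+01,  2.02915890e-04,
        7.67354592e-03, -3.17117021e-06]), 'position': array([0.22359102, 0.52929672, 0.21014173]), 'ee_rot': array([-2.24065567e-04,  1.98549407e-01,  9.80090632e-01, -6.60142859e-04]), 'contact_force': array([-0.25545761,  0.36978772,  0.32235552]), 'moment': array([0.03339902, 0.03453064, 0.02734317]), 'gripper_force': 0.0, 'width': 0.08507408501270604} -0.0187
```

View pics/top0.png

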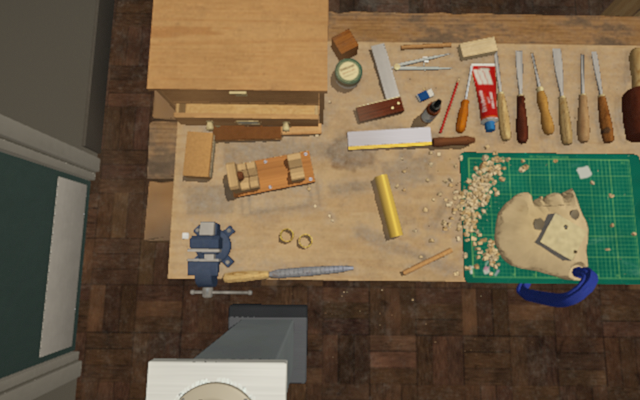

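View pics/side0.png

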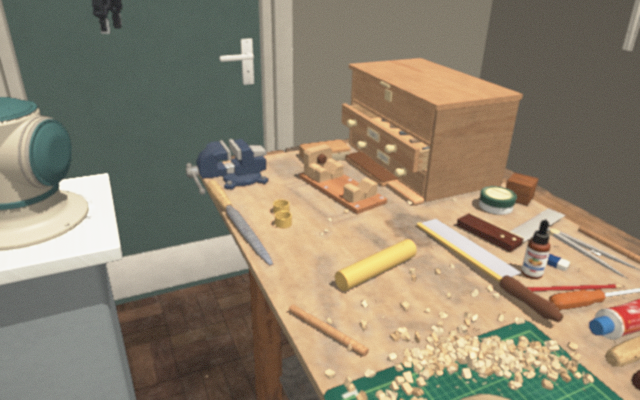

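The top view shows the tube at about (388,206), the cradle at (272,174) with its stop at the left end (~233,180), the ferrules at (286,237) and (304,242), and an open drawer at (262,110–130). The side view shows the tube at (376,265) and the cradle at (340,185). I'll segment these and zoom in on the cradle.

```bash
cat > t.py <<'E'
from h import *
def tube(c,lo=(20,120,90),hi=(32,255,255),roi=None):
    hsv=cv2.cvtColor(c[0]["frame"],cv2.COLOR_RGB2HSV); m=cv2.inRange(hsv,lo,hi)
    if roi: k=np.zeros_like(m); k[roi[1]:roi[3],roi[0]:roi[2]]=255; m&=k
    m=cv2.morphologyEx(m,cv2.MORPH_OPEN,np.ones((3,3)))
    cs,_=cv2.findContours(m,cv2.RETR_EXTERNAL,cv2.CHAIN_APPROX_NONE)
    return sorted(cs,key=cv2.contourArea,reverse=True)
E
python3 - <<'E'
from t import *
tp=snap("top"); sd=snap("side")
out=[]
for n,c,roi in (("top",tp,(330,150,460,260)),("side",sd,(300,220,440,310))):
    k=tube(c,roi=roi)[0]; r=cv2.minAreaRect(k); print(n,cv2.contourArea(k),np.round(r[0],1),np.round(r[1],1),r[2],cv2.boxPoints(r).round(1).tolist())
P,a=ray(tp,388,206)
for u,v in ((388,206),(272,174),(233,180),(286,237),(304,242)): print(onz(tp,u,v,0.016).round(3))
for u,v in ((250,122),(180,125),(325,122)): print("drawer",onz(tp,u,v,0.15).round(3))
a=cv2.resize(tp[0]["frame"][90:215,160:360],None,fx=4,fy=4,interpolation=cv2.INTER_CUBIC)
cv2.imwrite("pics/topc.png",a[:,:,::-1])
b=cv2.resize(sd[0]["frame"][130:230,270:430],None,fx=5,fy=5,interpolation=cv2.INTER_CUBIC)
cv2.imwrite("pics/sidec.png",b[:,:,::-1])
E
```

```text
top 744.5 [388.5 205.3] [63.8 13.1] 75.69972229003906 [[374.20001220703125, 176.0], [386.8999938964844, 172.6999969482422], [402.70001220703125, 234.60000610351562], [390.0, 237.8000030517578]]
side 313.0 [381.6 265.3] [ 6.  75.1] 63.86899948120117 [[346.6000061035156, 279.20001220703125], [414.1000061035156, 246.10000610351562], [416.70001220703125, 251.5], [349.20001220703125, 284.5]]
[ 0.515 -0.397  0.016]
[ 0.59  -0.117  0.016]
[ 0.574 -0.023  0.016]
[ 0.438 -0.154  0.016]
[ 0.427 -0.197  0.016]
drawer [ 0.67  -0.085  0.15 ]
drawer [0.661 0.06  0.15 ]
drawer [ 0.672 -0.242  0.15 ]
```

View pics/topc.png

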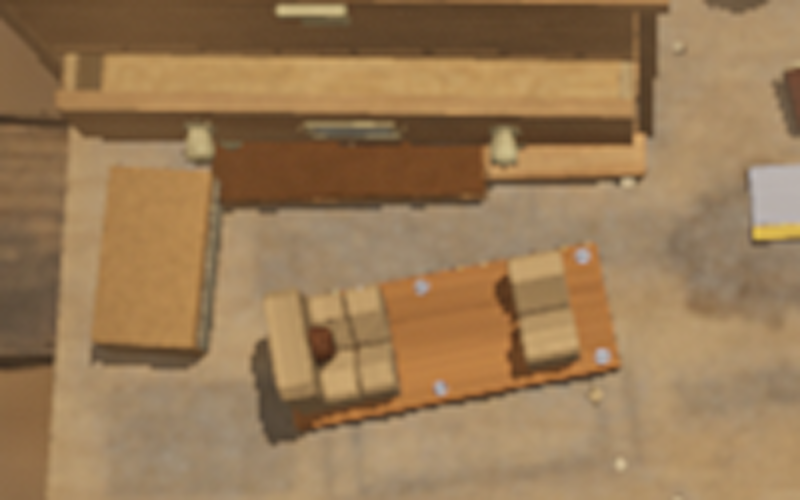

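View pics/sidec.png

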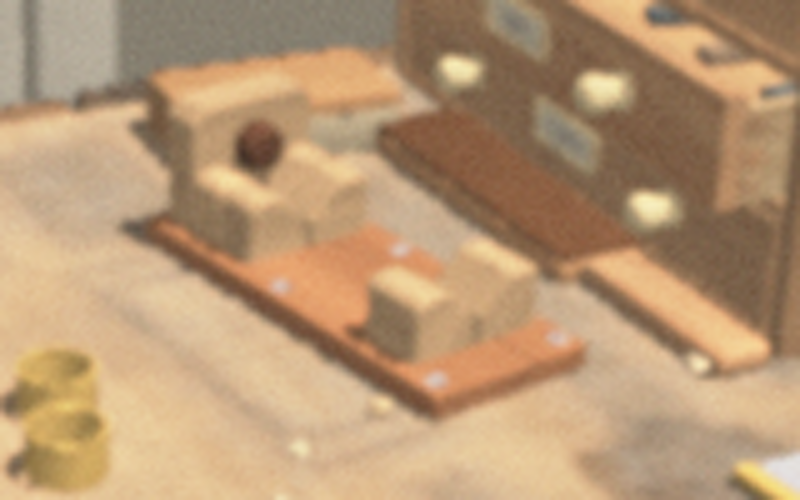

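The crops show the board's corners: top view (315,182), (309,151), (235,197.5); side view (357,212), (387,200), (300,176). The plug is brown, at top (240,176) and side (322,159). The open drawer's knobs are at top (210,125) and (286,126).

Run:
```python
from t import *
tp=snap("top"); sd=snap("side")
for nm,a,b in (("c1",(315,182),(357.4,212.4)),("c2",(309.3,150.8),(386.6,200.4)),("c3",(235,197.5),(299.6,176.4)),("plug",(240.2,176),(321.8,159)),
 ("tubeC",(388.5,205.3),(376,265)),
 ("k1",(210,125),(362,144)),("k2",(286,126),(390.6,148)),("k2b",(286,126),(400.4,172)),("drawerR",(319,124),(414,156))):
    x,e=meet(ray(tp,*a),ray(sd,*b)); print(nm,x.round(4),round(e,4))
b=np.array([[374.2,176],[386.9,172.7],[402.7,234.6],[390,237.8]])
e1=(b[0]+b[1])/2;e2=(b[2]+b[3])/2
p,q=onz(tp,*e1,.02),onz(tp,*e2,.02); print("ends",p,q,np.linalg.norm(p-q),np.degrees(np.arctan2(*(p-q)[1::-1])))
```

```text
c1 [ 0.5737 -0.2211  0.0056] 0.0005
c2 [ 0.6498 -0.2055  0.009 ] 0.0021
c3 [ 0.5327 -0.0274  0.0053] 0.0
plug [ 0.5768 -0.0472  0.0479] 0.0001
tubeC [ 0.515  -0.3975  0.0146] 0.0044
k1 [0.7114 0.0309 0.0336] 0.0149
k2 [ 0.6805 -0.1556  0.0988] 0.0008
k2b [ 0.7072 -0.1518  0.0378] 0.009
drawerR [ 0.6839 -0.2299  0.1092] 0.0025
ends [ 0.59149975 -0.37914969  0.02      ] [ 0.44280926 -0.41520595  0.02      ] 0.15299972435751197 13.6306657058775
```

```bash
R='echo'; python3 -m pendant '[{"dx":-0.01,"dy":-0.01,"dz":-0.0017},{"dx":-0.0217,"dy":-0.0229,"dz":-0.0017},{"dx":-0.0217,"dy":-0.0229,"dz":-0.0017},{"dx":-0.0217,"dy":-0.0229,"dz":-0.0017},{"dx":-0.0217,"dy":-0.0229,"dz":-0.0017},{"dx":-0.0217,"dy":-0.0229,"dz":-0.0017},{"dx":-0.0217,"dy":-0.0229,"dz":-0.0017},{"dx":-0.0217,"dy":-0.0229,"dz":-0.0017},{"dx":-0.0217,"dy":-0.0229,"dz":-0.0017},{"dx":-0.0217,"dy":-0.0229,"dz":-0.0017},{"dx":-0.0217,"dy":-0.0229,"dz":-0.0017},{"dx":-0.0217,"dy":-0.0229,"dz":-0.0017}]'
python3 -m pendant '[{"dx":-0.0217,"dy":-0.0229,"dz":-0.0017},{"dx":-0.0217,"dy":-0.0229,"dz":-0.0017},{"dx":-0.0217,"dy":-0.0229,"dz":-0.0017},{"dx":-0.0217,"dy":-0.0229,"dz":-0.0017},{"dx":-0.0217,"dy":-0.0229,"dz":-0.0017},{"dx":-0.0217,"dy":-0.0229,"dz":-0.0017},{"dx":-0.0217,"dy":-0.0229,"dz":-0.0017},{"dx":-0.0217,"dy":-0.0229,"dz":-0.0017},{"dx":-0.0217,"dy":-0.0229,"dz":-0.0017},{"dx":-0.0217,"dy":-0.0229,"dz":-0.0017},{"dx":-0.0217,"dy":-0.0229,"dz":-0.0017},{"dx":-0.01,"dy":-0.01,"dz":-0.0017}]'
python3 -m pendant '[{"dx":0},{"dx":0}]'
python3 - <<'E'
from t import *
c=snap("wrist"); cv2.imwrite("pics/w1.png",c[0]["frame"][:,:,::-1])
np.savez("w1.npz",f=c[0]["frame"],P=c[1],A=c[2]); print(c[1],manip.get_state()["qd"].round(3))
for p in ((.591,-.117,.012),(.515,-.397,.016)): print(proj(c,p))
E
```

```text
[0.15522166 0.5580636  0.37337634] [-0.    -0.001 -0.004 -0.001  0.001 -0.001]
(np.float64(83.15961346838276), np.float64(482.6401631538203))
(np.float64(-65.42427185897895), np.float64(498.86509942720005))invalid input
invalid input
invalid input
```

View pics/w1.png

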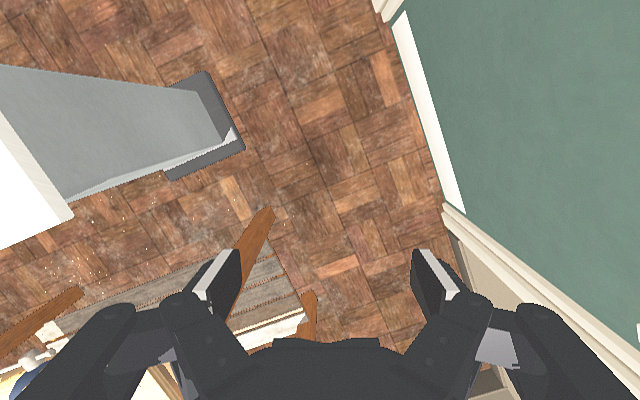

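The picture shows only floor and gripper because the arm hadn't moved: the moves were refused, probably because every row needs all its keys. I'll retry with full rows.

```bash
python3 -m pendant '[{"dx":-0.01,"dy":-0.01,"dz":-0.0017,"rx":0,"ry":0,"rz":0,"hand":0.085},{"dx":-0.0217,"dy":-0.0229,"dz":-0.0017,"rx":0,"ry":0,"rz":0,"hand":0.085},{"dx":-0.0217,"dy":-0.0229,"dz":-0.0017,"rx":0,"ry":0,"rz":0,"hand":0.085},{"dx":-0.0217,"dy":-0.0229,"dz":-0.0017,"rx":0,"ry":0,"rz":0,"hand":0.085},{"dx":-0.0217,"dy":-0.0229,"dz":-0.0017,"rx":0,"ry":0,"rz":0,"hand":0.085},{"dx":-0.0217,"dy":-0.0229,"dz":-0.0017,"rx":0,"ry":0,"rz":0,"hand":0.085},{"dx":-0.0217,"dy":-0.0229,"dz":-0.0017,"rx":0,"ry":0,"rz":0,"hand":0.085},{"dx":-0.0217,"dy":-0.0229,"dz":-0.0017,"rx":0,"ry":0,"rz":0,"hand":0.085},{"dx":-0.0217,"dy":-0.0229,"dz":-0.0017,"rx":0,"ry":0,"rz":0,"hand":0.085},{"dx":-0.0217,"dy":-0.0229,"dz":-0.0017,"rx":0,"ry":0,"rz":0,"hand":0.085},{"dx":-0.0217,"dy":-0.0229,"dz":-0.0017,"rx":0,"ry":0,"rz":0,"hand":0.085},{"dx":-0.0217,"dy":-0.0229,"dz":-0.0017,"rx":0,"ry":0,"rz":0,"hand":0.085}]' &&
python3 -m pendant '[{"dx":-0.0217,"dy":-0.0229,"dz":-0.0017,"rx":0,"ry":0,"rz":0,"hand":0.085},{"dx":-0.0217,"dy":-0.0229,"dz":-0.0017,"rx":0,"ry":0,"rz":0,"hand":0.085},{"dx":-0.0217,"dy":-0.0229,"dz":-0.0017,"rx":0,"ry":0,"rz":0,"hand":0.085},{"dx":-0.0217,"dy":-0.0229,"dz":-0.0017,"rx":0,"ry":0,"rz":0,"hand":0.085},{"dx":-0.0217,"dy":-0.0229,"dz":-0.0017,"rx":0,"ry":0,"rz":0,"hand":0.085},{"dx":-0.0217,"dy":-0.0229,"dz":-0.0017,"rx":0,"ry":0,"rz":0,"hand":0.085},{"dx":-0.0217,"dy":-0.0229,"dz":-0.0017,"rx":0,"ry":0,"rz":0,"hand":0.085},{"dx":-0.0217,"dy":-0.0229,"dz":-0.0017,"rx":0,"ry":0,"rz":0,"hand":0.085},{"dx":-0.0217,"dy":-0.0229,"dz":-0.0017,"rx":0,"ry":0,"rz":0,"hand":0.085},{"dx":-0.0217,"dy":-0.0229,"dz":-0.0017,"rx":0,"ry":0,"rz":0,"hand":0.085},{"dx":-0.01,"dy":-0.01,"dz":0,"rx":0,"ry":0,"rz":0,"hand":0.085},{"dx":0,"dy":0,"dz":0,"rx":0,"ry":0,"rz":0,"hand":0.085}]'
python3 - <<'E'
from t import *
c=snap("wrist"); cv2.imwrite("pics/w2.png",c[0]["frame"][:,:,::-1])
np.savez("w2.npz",f=c[0]["frame"],P=c[1],A=c[2]); print(c[1],manip.get_state()["qd"].round(3))
for p in ((.591,-.117,.012),(.515,-.397,.016)): print(proj(c,p))
E
```

```text
clock: 1.4
position: [0.3507, 0.1893, 0.2315]
ee_rot: [0.0, 0.199, 0.98, -0.0]
contact_force: [-0.5, 0.3, 0.1]
width: 0.085
gripper_force: 0.0
clock: 2.4
position: [0.4675, -0.12, 0.248]
ee_rot: [0.0, 0.2, 0.98, -0.001]
contact_force: [-0.0, -0.3, 0.1]
width: 0.0847
gripper_force: 0.0
[ 0.39902682 -0.09109427  0.41075245] [ 0.038 -0.022  0.029  0.019  0.018  0.006]
(np.float64(360.34620767856853), np.float64(239.52086520250154))
(np.float64(172.3321704334095), np.float64(264.4222258094506))
```

View pics/w2.png

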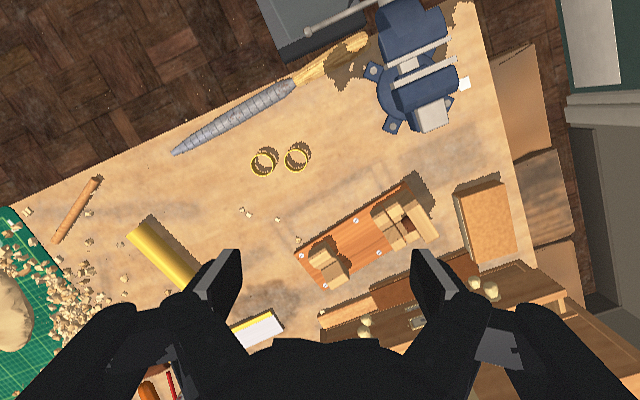

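The wrist view shows the cradle's board corners near (295,255) and (323,290), and its stop at (425,218). The tube is at (165,255), partly behind a finger, and the ferrules are at (263,163) and (297,157). Next, measure the board edges with an orange mask.

```bash
cat > cr.py <<'E'
from t import *
w=np.load("w2.npz"); im=manip.get_image("wrist"); im["frame"]=w["f"]; cw=(im,w["P"],w["A"])
tp=snap("top")
for n,c,roi in (("wrist",cw,(285,180,445,300)),("top",tp,(225,145,320,202))):
    hsv=cv2.cvtColor(c[0]["frame"],cv2.COLOR_RGB2HSV); print(n,hsv[[(238,355),(172,277)][n=="top"]])
    m=cv2.inRange(hsv,(7,140,110),(14,255,255)); k=np.zeros_like(m); k[roi[1]:roi[3],roi[0]:roi[2]]=255; m&=k
    cs,_=cv2.findContours(m,cv2.RETR_EXTERNAL,cv2.CHAIN_APPROX_NONE)
    pts=np.vstack([x for x in cs if cv2.contourArea(x)>15])[:,0]
    W=np.array([onz(c,u,v,.012)[:2] for u,v in pts])
    # frame guess yaw 101.7
    C=np.array([.591,-.1165]); yaw=np.radians(101.7)
    for it in range(4):
        ex=np.array([np.cos(yaw),np.sin(yaw)]); ey=np.array([-ex[1],ex[0]])
        L=np.c_[(W-C)@ex,(W-C)@ey]
        # long edges: extreme y per x bin
        res=[]
        for s in (1,-1):
            q=[]
            for b in np.arange(-.085,.08,.005):
                k_=L[(L[:,0]>=b)&(L[:,0]<b+.005)]
                if len(k_): j=k_[np.argmax(s*k_[:,1])]; q.append(j)
            q=np.array(q); q=q[np.abs(s*q[:,1]-.04)<.008]
            f=np.polyfit(q[:,0],q[:,1],1) if len(q)>5 else None; res.append((f,len(q)))
        fs=[f for f,nn in res if f is not None]
        yaw+=np.arctan(max(res,key=lambda r:r[1])[0][0])
        
    print(n,"yaw",np.degrees(yaw),"long edges",res,"xmin",np.sort(L[:,0])[:6].round(4),"xmax",np.sort(L[:,0])[-4:].round(4))
E
python3 cr.py
```

```text
wrist [ 13 163 234]
wrist yaw 101.98577869147908 long edges [(array([-8.94630708e-17,  3.93026820e-02]), 33), (None, 2)] xmin [-0.0983 -0.0983 -0.0982 -0.0982 -0.0982 -0.0981] xmax [0.1002 0.1003 0.1004 0.1005]
top [ 14 165 161]
top yaw 101.75516548598429 long edges [(array([4.61833757e-14, 3.74497603e-02]), 25), (array([-0.01572289, -0.03944359]), 18)] xmin [-0.0976 -0.0975 -0.0974 -0.0971 -0.097  -0.0969] xmax [0.036  0.0376 0.038  0.0384]
```

```bash
python3 -m pendant '[{"dx":-0.0193,"dy":-0.0294,"dz":0,"rx":0,"ry":0,"rz":0,"hand":0.085},{"dx":-0.0193,"dy":-0.0294,"dz":0,"rx":0,"ry":0,"rz":0,"hand":0.085},{"dx":-0.0193,"dy":-0.0294,"dz":0,"rx":0,"ry":0,"rz":0,"hand":0.085},{"dx":-0.0193,"dy":-0.0294,"dz":0,"rx":0,"ry":0,"rz":0,"hand":0.085},{"dx":-0.0193,"dy":-0.0294,"dz":0,"rx":0,"ry":0,"rz":0,"hand":0.085},{"dx":-0.0193,"dy":-0.0294,"dz":0,"rx":0,"ry":0,"rz":0,"hand":0.085},{"dx":-0.0193,"dy":-0.0294,"dz":0,"rx":0,"ry":0,"rz":0,"hand":0.085},{"dx":-0.0193,"dy":-0.0294,"dz":0,"rx":0,"ry":0,"rz":0,"hand":0.085},{"dx":0,"dy":0,"dz":0.005,"rx":0,"ry":0,"rz":7.16,"hand":0.085},{"dx":0,"dy":0,"dz":0.005,"rx":0,"ry":0,"rz":7.16,"hand":0.085},{"dx":0,"dy":0,"dz":0.005,"rx":0,"ry":0,"rz":7.16,"hand":0.085},{"dx":0,"dy":0,"dz":0.005,"rx":0,"ry":0,"rz":7.16,"hand":0.085}]' &&
python3 -m pendant '[{"dx":0,"dy":0,"dz":0.005,"rx":0,"ry":0,"rz":7.16,"hand":0.085},{"dx":0,"dy":0,"dz":0.005,"rx":0,"ry":0,"rz":7.16,"hand":0.085},{"dx":0,"dy":0,"dz":0.005,"rx":0,"ry":0,"rz":7.16,"hand":0.085},{"dx":0,"dy":0,"dz":0.005,"rx":0,"ry":0,"rz":7.16,"hand":0.085},{"dx":0,"dy":0,"dz":0.005,"rx":0,"ry":0,"rz":7.16,"hand":0.085},{"dx":0,"dy":0,"dz":0.005,"rx":0,"ry":0,"rz":7.16,"hand":0.085},{"dx":0,"dy":0,"dz":0.005,"rx":0,"ry":0,"rz":7.16,"hand":0.085},{"dx":0,"dy":0,"dz":0.005,"rx":0,"ry":0,"rz":7.16,"hand":0.085},{"dx":0,"dy":0,"dz":0.005,"rx":0,"ry":0,"rz":7.16,"hand":0.085},{"dx":0,"dy":0,"dz":0.005,"rx":0,"ry":0,"rz":7.16,"hand":0.085},{"dx":0,"dy":0,"dz":0.005,"rx":0,"ry":0,"rz":7.16,"hand":0.085},{"dx":0,"dy":0,"dz":0.005,"rx":0,"ry":0,"rz":7.16,"hand":0.085}]' &&
python3 -m pendant '[{"dx":0,"dy":0,"dz":0.005,"rx":0,"ry":0,"rz":7.16,"hand":0.06},{"dx":0,"dy":0,"dz":0.005,"rx":0,"ry":0,"rz":7.16,"hand":0.06},{"dx":0,"dy":0,"dz":0.005,"rx":0,"ry":0,"rz":7.16,"hand":0.06},{"dx":0,"dy":0,"dz":0.005,"rx":0,"ry":0,"rz":7.16,"hand":0.06},{"dx":0,"dy":0,"dz":0,"rx":0,"ry":0,"rz":0,"hand":0.06},{"dx":0,"dy":0,"dz":0,"rx":0,"ry":0,"rz":0,"hand":0.06},{"dx":0,"dy":0,"dz":0,"rx":0,"ry":0,"rz":0,"hand":0.06},{"dx":0,"dy":0,"dz":0,"rx":0,"ry":0,"rz":0,"hand":0.06}]' 10
python3 - <<'E'
from t import *
c=snap("wrist"); cv2.imwrite("pics/w3.png",c[0]["frame"][:,:,::-1])
np.savez("w3.npz",f=c[0]["frame"],P=c[1],A=c[2]); s=manip.get_state(); print(c[1],s["qd"].round(3),s["position"],q2R(s["ee_rot"]).round(4),s["width"])
for p in ((.5915,-.379,.02),(.443,-.415,.02)): print(proj(c,p))
E
```

```text
clock: 3.55
position: [0.5179, -0.3916, 0.2279]
ee_rot: [-0.001, 0.437, 0.9, 0.001]
contact_force: [-0.8, 0.1, 1.1]
width: 0.0851
gripper_force: 0.0
clock: 4.55
position: [0.518, -0.3911, 0.1683]
ee_rot: [-0.001, 0.933, 0.361, 0.0]
contact_force: [-1.0, 0.4, -0.6]
width: 0.0847
gripper_force: 0.0
clock: 5.22
position: [0.5181, -0.3931, 0.1488]
ee_rot: [0.0, 0.993, 0.122, 0.0]
contact_force: [-0.6, 0.0, 0.7]
width: 0.0597
gripper_force: 0.0
[ 0.59028775 -0.37554944  0.31160202] [-0.005  0.002 -0.001 -0.001  0.001  0.005] [ 0.51802835 -0.39334196  0.14875599] [[ 9.703e-01  2.420e-01  6.000e-04]
 [ 2.420e-01 -9.703e-01 -4.000e-04]
 [ 5.000e-04  6.000e-04 -1.000e+00]] 0.05995615259322735
(np.float64(329.1310791800711), np.float64(109.05022522839175))
(np.float64(327.6881195243101), np.float64(252.18577552713327))
```

View pics/w3.png

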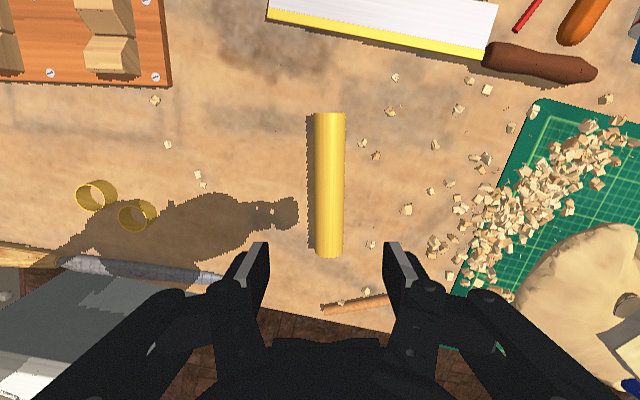

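The tube is seen whole, columns 315–345 and rows 112–257. I'll take its edges by mask and triangulate against the top view.

Run:
```python
from t import *
cw=snap("wrist"); tp=snap("top"); s=manip.get_state()
def ends(c,roi,lo):
    k=tube(c,lo=lo,hi=(34,255,255),roi=roi)[0]; m=np.zeros(c[0]["frame"].shape[:2],np.uint8); cv2.drawContours(m,[k],-1,255,-1)
    v,u=np.nonzero(m)
    prof=[(y,u[v==y].min()-.5+.5,u[v==y].max()+.5) for y in range(v.min(),v.max()+1)]
    return np.array(prof)
p=ends(cw,(290,90,370,270),(18,100,60)); print(p[::12].round(1).tolist(),p[-1])
q=p[10:-10]; fl=np.polyfit(q[:,0],q[:,1],1); fr=np.polyfit(q[:,0],q[:,2],1)
# tube axis in wrist: mid-plane between the two silhouette tangents -> at z=.016
e=[]
for y in (p[0,0],p[-1,0]+1):
    l=np.polyval(fl,y); r=np.polyval(fr,y); e.append(((l+r)/2,y))
W=[onz(cw,*x,.016) for x in e]; print("wrist z=.016 ends",W,np.linalg.norm(W[0]-W[1]))
d=W[0]-W[1]; print("yaw",np.degrees(np.arctan2(d[1],d[0])))
pt=ends(tp,(330,150,460,260),(18,100,60)); r=cv2.minAreaRect(np.array([(u,y) for y,a,b in pt for u in (a,b)],np.float32)); print(r)
x,g=meet(ray(tp,*r[0]),ray(cw,(e[0][0]+e[1][0])/2,proj(cw,(W[0]+W[1])/2)[1])); print("centre 3D",x,g)
Rt=q2R(s["ee_rot"]); print("tool offset", Rt.T@((W[0]+W[1])/2-s["position"]), Rt.T@(x-s["position"]))
```

```text
[[112.0, 323.0, 334.5], [124.0, 313.0, 344.5], [136.0, 313.0, 344.5], [148.0, 314.0, 344.5], [160.0, 314.0, 344.5], [172.0, 314.0, 343.5], [184.0, 314.0, 343.5], [196.0, 314.0, 343.5], [208.0, 314.0, 343.5], [220.0, 314.0, 342.5], [232.0, 314.0, 342.5], [244.0, 314.0, 342.5], [256.0, 320.0, 337.5]] [257.  323.  335.5]
wrist z=.016 ends [array([ 0.58881147, -0.38003238,  0.016     ]), array([ 0.43396918, -0.41816948,  0.016     ])] 0.15946966787534445
yaw 13.836350289960741
((391.69122314453125, 218.2647247314453), (38.19935989379883, 15.764814376831055), 75.96376037597656)
centre 3D [ 0.49368768 -0.41021788 -0.04166354] 0.01369302448070299
tool offset [-0.00767625  0.00371668  0.13255405] [-0.02755934  0.01021516  0.19021242]
```

```bash
python3 -m pendant '[{"dx":-0.0025,"dy":0.004,"dz":0.01,"rx":0,"ry":0,"rz":0,"hand":0.055},{"dx":0,"dy":0,"dz":0.025,"rx":0,"ry":0,"rz":0,"hand":0.055},{"dx":0,"dy":0,"dz":0.025,"rx":0,"ry":0,"rz":0,"hand":0.055},{"dx":0,"dy":0,"dz":0.025,"rx":0,"ry":0,"rz":0,"hand":0.055},{"dx":0,"dy":0,"dz":0.02,"rx":0,"ry":0,"rz":0,"hand":0.055},{"dx":0,"dy":0,"dz":0.015,"rx":0,"ry":0,"rz":0,"hand":0.055},{"dx":0,"dy":0,"dz":0.012,"rx":0,"ry":0,"rz":0,"hand":0.055},{"dx":0,"dy":0,"dz":0.008,"rx":0,"ry":0,"rz":0,"hand":0.055},{"dx":0,"dy":0,"dz":0.005,"rx":0,"ry":0,"rz":0,"hand":0.055},{"dx":0,"dy":0,"dz":0,"rx":0,"ry":0,"rz":0,"hand":0.055},{"dx":0,"dy":0,"dz":0,"rx":0,"ry":0,"rz":0,"hand":0.055}]' 10
python3 - <<'E'
from t import *
c=snap("wrist"); cv2.imwrite("pics/w4.png",c[0]["frame"][:,:,::-1]); s=manip.get_state(); print(s["position"],s["contact_force"])
p=tube(c,lo=(18,100,60),hi=(34,255,255),roi=(200,0,450,330))[0]; print(cv2.boundingRect(p))
E
```

```text
clock: 6.28
position: [0.5166, -0.3985, 0.0036]
ee_rot: [0.0, 0.993, 0.121, 0.0]
contact_force: [0.8, 0.3, -0.1]
width: 0.0547
gripper_force: 0.0
[ 0.51682855 -0.39866872  0.00401627] [ 0.13532515  0.72988965 -0.03958682]
(291, 109, 65, 221)
```

View pics/w4.png

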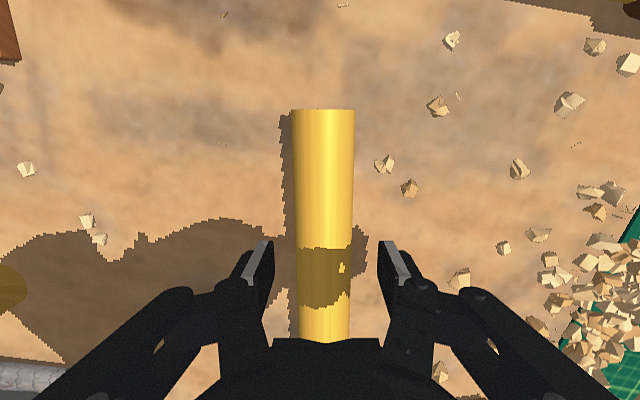

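The tube lies centred between the fingers: tube at columns 294–355, fingers at 265 and 385. Close gently.

```bash
python3 -m pendant '[{"dx":0,"dy":0,"dz":0.0025,"rx":0,"ry":0,"rz":0,"hand":0.04},{"dx":0,"dy":0,"dz":0,"rx":0,"ry":0,"rz":0,"hand":0.036},{"dx":0,"dy":0,"dz":0,"rx":0,"ry":0,"rz":0,"hand":0.034},{"dx":0,"dy":0,"dz":0,"rx":0,"ry":0,"rz":0,"hand":0.033},{"dx":0,"dy":0,"dz":0,"rx":0,"ry":0,"rz":0,"hand":0.032},{"dx":0,"dy":0,"dz":0,"rx":0,"ry":0,"rz":0,"hand":0.032}]' 10; python3 -m pendant '[{"dx":0,"dy":0,"dz":0,"rx":0,"ry":0,"rz":0,"hand":0.0315},{"dx":0,"dy":0,"dz":0,"rx":0,"ry":0,"rz":0,"hand":0.031}]'
```

```text
clock: 6.83
position: [0.5163, -0.3982, 0.0008]
ee_rot: [0.0, 0.993, 0.121, 0.0]
contact_force: [0.1, 0.5, 0.4]
width: 0.0322
gripper_force: 0.0
clock: 7.0
position: [0.5162, -0.3979, 0.0008]
ee_rot: [-0.0, 0.993, 0.121, 0.0]
contact_force: [-0.8, 0.3, 0.9]
width: 0.0312
gripper_force: 0.3
```

```bash
for i in 1; do python3 -m pendant '[{"dx":0,"dy":0,"dz":0,"rx":0,"ry":0,"rz":0,"hand":0.0305}]'; python3 -m pendant '[{"dx":0,"dy":0,"dz":0,"rx":0,"ry":0,"rz":0,"hand":0.03}]';python3 -m pendant '[{"dx":0,"dy":0,"dz":0,"rx":0,"ry":0,"rz":0,"hand":0.029},{"dx":0,"dy":0,"dz":0,"rx":0,"ry":0,"rz":0,"hand":0.029}]'; done | egrep 'width|grip'
```

```text
width: 0.0307
gripper_force: 0.7
width: 0.0301
gripper_force: 1.1
width: 0.029
gripper_force: 4.2
```

```bash
(python3 -m pendant '[{"dx":0,"dy":0,"dz":0,"rx":0,"ry":0,"rz":0,"hand":0.0283},{"dx":0,"dy":0,"dz":0,"rx":0,"ry":0,"rz":0,"hand":0.0283}]'; python3 -m pendant '[{"dx":0,"dy":0,"dz":0,"rx":0,"ry":0,"rz":0,"hand":0.0275},{"dx":0,"dy":0,"dz":0,"rx":0,"ry":0,"rz":0,"hand":0.0275}]') | egrep 'width|grip'
python3 - <<'E'
from t import *
c=snap("wrist"); cv2.imwrite("pics/w5.png",c[0]["frame"][:,:,::-1])
k=tube(c,lo=(18,100,60),hi=(34,255,255),roi=(200,0,450,330))[0]; print(cv2.boundingRect(k))
E
```

```text
width: 0.0287
gripper_force: 9.6
width: 0.0281
gripper_force: 16.7
(293, 109, 66, 221)
```

```bash
python3 -m pendant '[{"dx":0,"dy":0,"dz":0,"rx":0,"ry":0,"rz":0,"hand":0.028},{"dx":0,"dy":0,"dz":-0.003,"rx":0,"ry":0,"rz":0,"hand":0.028},{"dx":0,"dy":0,"dz":-0.006,"rx":0,"ry":0,"rz":0,"hand":0.028},{"dx":0,"dy":0,"dz":-0.012,"rx":0,"ry":0,"rz":0,"hand":0.028},{"dx":0,"dy":0,"dz":-0.02,"rx":0,"ry":0,"rz":0,"hand":0.028},{"dx":0,"dy":0,"dz":-0.025,"rx":0,"ry":0,"rz":0,"hand":0.028},{"dx":0,"dy":0,"dz":-0.025,"rx":0,"ry":0,"rz":0,"hand":0.028},{"dx":0,"dy":0,"dz":-0.02,"rx":0,"ry":0,"rz":0,"hand":0.028},{"dx":0,"dy":0,"dz":-0.009,"rx":0,"ry":0,"rz":0,"hand":0.028},{"dx":0,"dy":0,"dz":0,"rx":0,"ry":0,"rz":-3,"hand":0.028},{"dx":0,"dy":0,"dz":0,"rx":0,"ry":0,"rz":-5,"hand":0.028},{"dx":0,"dy":0,"dz":0,"rx":0,"ry":0,"rz":-7,"hand":0.028}]'
python3 - <<'E'
from t import *
c=snap("wrist"); cv2.imwrite("pics/w6.png",c[0]["frame"][:,:,::-1])
k=tube(c,lo=(18,100,60),hi=(34,255,255),roi=(200,0,450,330))[0]; print(cv2.boundingRect(k),cv2.fitLine(k,cv2.DIST_L2,0,.01,.01).ravel())
E
```

```text
clock: 8.72
position: [0.5162, -0.3983, 0.121]
ee_rot: [0.0, 0.968, 0.252, 0.0]
contact_force: [-0.4, 0.7, -2.0]
width: 0.0281
gripper_force: 12.6
(293, 109, 66, 221) [ 4.8454202e-04 -9.9999988e-01  3.2565894e+02  2.1692857e+02]
```

The tube came up level and unmoved in the grip. Rotate on.

```bash
python3 -m pendant '[{"dx":0,"dy":0,"dz":0,"rx":0,"ry":0,"rz":-7,"hand":0.028},{"dx":0,"dy":0,"dz":0,"rx":0,"ry":0,"rz":-7,"hand":0.028},{"dx":0,"dy":0,"dz":0,"rx":0,"ry":0,"rz":-7,"hand":0.028},{"dx":0,"dy":0,"dz":0,"rx":0,"ry":0,"rz":-7,"hand":0.028},{"dx":0,"dy":0,"dz":0,"rx":0,"ry":0,"rz":-7,"hand":0.028},{"dx":0,"dy":0,"dz":0,"rx":0,"ry":0,"rz":-7,"hand":0.028},{"dx":0,"dy":0,"dz":0,"rx":0,"ry":0,"rz":-7,"hand":0.028},{"dx":0,"dy":0,"dz":0,"rx":0,"ry":0,"rz":-7,"hand":0.028},{"dx":0,"dy":0,"dz":0,"rx":0,"ry":0,"rz":-7,"hand":0.028},{"dx":0,"dy":0,"dz":0,"rx":0,"ry":0,"rz":-6,"hand":0.028},{"dx":0,"dy":0,"dz":0,"rx":0,"ry":0,"rz":-3.7,"hand":0.028},{"dx":0,"dy":0,"dz":0,"rx":0,"ry":0,"rz":0,"hand":0.028}]'
python3 - <<'E'
from t import *
s=manip.get_state(); Rt=q2R(s["ee_rot"]); print(Rt.round(4)); print(np.degrees(np.arctan2(Rt[1,0],Rt[0,0])), Rt.T@(np.array([.5961,-.1374,.121])-s["position"]))
E
```

```text
clock: 9.77
position: [0.5161, -0.3982, 0.1204]
ee_rot: [-0.0, 0.633, 0.775, -0.0]
contact_force: [-0.3, -0.1, -0.2]
width: 0.0279
gripper_force: 12.6
[[-1.998e-01  9.798e-01 -4.000e-04]
 [ 9.798e-01  1.998e-01  2.000e-04]
 [ 3.000e-04 -3.000e-04 -1.000e+00]]
101.52278960998598 [ 0.23951121  0.13050976 -0.00058893]
```

```bash
python3 -m pendant '[{"dx":0.009,"dy":0.005,"dz":0,"rx":0,"ry":0,"rz":-0.4,"hand":0.028},{"dx":0.0225,"dy":0.01225,"dz":0,"rx":0,"ry":0,"rz":0,"hand":0.028},{"dx":0.0225,"dy":0.01225,"dz":0,"rx":0,"ry":0,"rz":0,"hand":0.028},{"dx":0.0225,"dy":0.01225,"dz":0,"rx":0,"ry":0,"rz":0,"hand":0.028},{"dx":0.0225,"dy":0.01225,"dz":0,"rx":0,"ry":0,"rz":0,"hand":0.028},{"dx":0.0225,"dy":0.01225,"dz":0,"rx":0,"ry":0,"rz":0,"hand":0.028},{"dx":0.0225,"dy":0.01225,"dz":0,"rx":0,"ry":0,"rz":0,"hand":0.028},{"dx":0.0225,"dy":0.01225,"dz":0,"rx":0,"ry":0,"rz":0,"hand":0.028},{"dx":0.0225,"dy":0.01225,"dz":0,"rx":0,"ry":0,"rz":0,"hand":0.028},{"dx":0.0225,"dy":0.01225,"dz":0,"rx":0,"ry":0,"rz":0,"hand":0.028},{"dx":0.018,"dy":0.01,"dz":0,"rx":0,"ry":0,"rz":0,"hand":0.028},{"dx":0.01,"dy":0.005,"dz":0,"rx":0,"ry":0,"rz":0,"hand":0.028}]'
python3 -m pendant '[{"dx":0,"dy":0,"dz":0,"rx":0,"ry":0,"rz":0,"hand":0.028},{"dx":0,"dy":0,"dz":0,"rx":0,"ry":0,"rz":0,"hand":0.028}]'
python3 - <<'E'
from t import *
s=manip.get_state(); c=snap("wrist"); f=c[0]["frame"].copy(); cv2.imwrite("pics/w7.png",f[:,:,::-1])
ex=np.array([-.206,.979,0]); ey=np.array([-.979,-.206,0]); S=np.array([.5916,-.1159,0])
print(s["position"]); d=s["position"]-S; print("rel seat x,y",d@ex,d@ey)
for nm,l in (("stop top corners",[(.075,.034,.068),(.075,-.034,.068),(.095,.034,.068),(.095,-.034,.068)]),("V",[(.075,0,.024),(.033,.016,.04),(.033,-.016,.04)]),("plug",[(.063,0,.0466)])):
    for a in l: print(nm,a,np.round(proj(c,S+a[0]*ex+a[1]*ey+[0,0,a[2]]),1))
E
```

```text
clock: 10.77
position: [0.5943, -0.1335, 0.1207]
ee_rot: [-0.0, 0.629, 0.777, 0.001]
contact_force: [-0.2, -1.0, 0.1]
width: 0.0279
gripper_force: 12.6
clock: 10.93
position: [0.5938, -0.1366, 0.1207]
ee_rot: [0.0, 0.629, 0.777, -0.0]
contact_force: [0.1, -1.4, -1.1]
width: 0.028
gripper_force: 12.6
[ 0.59382775 -0.13663492  0.12069793]
rel seat x,y -0.0207584019944278 0.0020904243744163387
stop top corners (0.075, 0.034, 0.068) [280.1  76.3]
stop top corners (0.075, -0.034, 0.068) [378.8  76.5]
stop top corners (0.095, 0.034, 0.068) [278.8  44. ]
stop top corners (0.095, -0.034, 0.068) [380.5  44.3]
V (0.075, 0, 0.024) [328.9  82.2]
V (0.033, 0.016, 0.04) [309.3 135.1]
V (0.033, -0.016, 0.04) [348.2 135.2]
plug (0.063, 0, 0.0466) [329.   96.2]
```

View pics/w7.png

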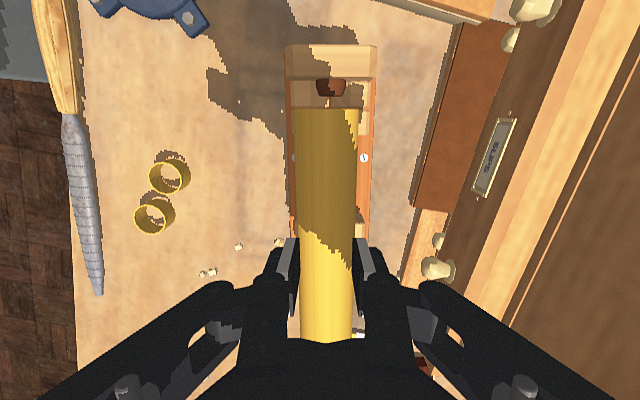

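The tube hangs level over the groove (columns 293–359). The stop spans columns ~285–377 and the plug is at ~(331,88), so a shift of about +4 mm in tool y is needed. Checking it by mask.

Run:
```python
from t import *
c=snap("wrist"); s=manip.get_state(); Rt=q2R(s["ee_rot"]); h=cv2.cvtColor(c[0]["frame"],cv2.COLOR_RGB2HSV)
g=h[70:105,300:360]; m=((g[...,2]<130)&(g[...,0]<14)&(g[...,1]>110))
v,u=np.nonzero(m); print("plug",u.min()+300,u.max()+300,v.min()+70,v.max()+70,np.median(u)+300)
gr=cv2.cvtColor(c[0]["frame"],cv2.COLOR_RGB2GRAY).astype(int); 
for r in (50,55,60,65,70): d=np.diff(gr[r,270:390]); print(r,np.argsort(-abs(d))[:6]+270)
for u_,v_,z in (((u.min()+u.max()+1)/2+300,88,.0466),(331.5,60,.068)): print(Rt.T@(onz(c,u_,v_,z)-s["position"]))
k=tube(c,lo=(18,100,60),hi=(34,255,255),roi=(200,0,450,330))[0]; print(cv2.boundingRect(k))
for u_ in (293,359): print("tube edge",Rt.T@(onz(c,u_,115,.1207+.017)-s["position"]))
```

```text
plug 316 357 75 104 327.0
50 [311 369 292 377 310 370]
55 [314 369 313 282 377 376]
60 [322 369 283 376 321 285]
65 [330 369 285 329 376 283]
70 [330 285 369 329 368 331]
[0.09015545 0.00846964 0.07401774]
[0.10652434 0.0037596  0.05260795]
(293, 109, 66, 221)
tube edge [ 0.07183138 -0.01590954 -0.01706113]
tube edge [ 0.07184787  0.01600704 -0.01707212]
```

```bash
python3 -m pendant '[{"dx":0,"dy":0.0035,"dz":0.006,"rx":0,"ry":0,"rz":0,"hand":0.028},{"dx":0,"dy":0,"dz":0.015,"rx":0,"ry":0,"rz":0,"hand":0.028},{"dx":0,"dy":0,"dz":0.018,"rx":0,"ry":0,"rz":0,"hand":0.028},{"dx":0,"dy":0,"dz":0.016,"rx":0,"ry":0,"rz":0,"hand":0.028},{"dx":0,"dy":0,"dz":0.012,"rx":0,"ry":0,"rz":0,"hand":0.028},{"dx":0,"dy":0,"dz":0.007,"rx":0,"ry":0,"rz":0,"hand":0.028},{"dx":0,"dy":0,"dz":0.004,"rx":0,"ry":0,"rz":0,"hand":0.028},{"dx":0,"dy":0,"dz":0.0025,"rx":0,"ry":0,"rz":0,"hand":0.028},{"dx":0,"dy":0,"dz":0,"rx":0,"ry":0,"rz":0,"hand":0.028}]'
python3 -m pendant '[{"dx":0,"dy":0,"dz":0.002,"rx":0,"ry":0,"rz":0,"hand":0.028},{"dx":0,"dy":0,"dz":0.001,"rx":0,"ry":0,"rz":0,"hand":0.028},{"dx":0,"dy":0,"dz":0,"rx":0,"ry":0,"rz":0,"hand":0.028}]'
python3 - <<'E'
from h import *
s=manip.get_state(); Rt=q2R(s["ee_rot"]); print(s["position"],Rt.T@s["contact_force"],Rt.T@s["moment"])
E
```

```text
clock: 11.78
position: [0.5975, -0.1365, 0.04]
ee_rot: [-0.0, 0.63, 0.777, 0.0]
contact_force: [0.3, -0.2, -1.0]
width: 0.0277
gripper_force: 12.6
clock: 12.03
position: [0.5977, -0.1361, 0.0376]
ee_rot: [0.0, 0.629, 0.777, 0.0]
contact_force: [0.3, 0.5, -1.8]
width: 0.0279
gripper_force: 12.6
[ 0.59766201 -0.13608563  0.03755137] [0.4233468  0.35946234 1.81659537] [-0.09122068  0.00103194 -0.0168554 ]
```

```bash
for k in 1; do
python3 -m pendant '[{"dx":0,"dy":0,"dz":0.0015,"rx":0,"ry":0,"rz":0,"hand":0.028},{"dx":0,"dy":0,"dz":0.0005,"rx":0,"ry":0,"rz":0,"hand":0.028}]'; python3 -m pendant '[{"dx":0,"dy":0,"dz":0.001,"rx":0,"ry":0,"rz":0,"hand":0.028},{"dx":0,"dy":0,"dz":0,"rx":0,"ry":0,"rz":0,"hand":0.028}]';python3 -m pendant '[{"dx":0,"dy":0,"dz":0.001,"rx":0,"ry":0,"rz":0,"hand":0.028},{"dx":0,"dy":0,"dz":0,"rx":0,"ry":0,"rz":0,"hand":0.028}]'; done | egrep 'pos|force'
python3 - <<'E'
from h import *
s=manip.get_state(); Rt=q2R(s["ee_rot"]); print(s["position"],Rt.T@s["contact_force"],Rt.T@s["moment"])
E
```

```text
position: [0.5975, -0.136, 0.0353]
contact_force: [-0.7, 0.3, -0.9]
gripper_force: 12.6
position: [0.5973, -0.136, 0.0341]
contact_force: [-0.2, 0.1, -0.8]
gripper_force: 12.6
position: [0.5973, -0.136, 0.033]
contact_force: [0.7, 0.4, -1.2]
gripper_force: 12.6
[ 0.59731943 -0.13600632  0.03304461] [0.21594678 0.76295943 1.18917793] [-0.02778583 -0.02210114 -0.0139334 ]
```

```bash
for k in 1; do
python3 -m pendant '[{"dx":0,"dy":0,"dz":0.0008,"rx":0,"ry":0,"rz":0,"hand":0.028},{"dx":0,"dy":0,"dz":0,"rx":0,"ry":0,"rz":0,"hand":0.028}]'; python3 -m pendant '[{"dx":0,"dy":0,"dz":0.0007,"rx":0,"ry":0,"rz":0,"hand":0.028},{"dx":0,"dy":0,"dz":0,"rx":0,"ry":0,"rz":0,"hand":0.028}]';python3 -m pendant '[{"dx":0,"dy":0,"dz":0.0005,"rx":0,"ry":0,"rz":0,"hand":0.028},{"dx":0,"dy":0,"dz":0,"rx":0,"ry":0,"rz":0,"hand":0.028}]'; done | egrep 'pos|force'
python3 - <<'E'
from h import *
s=manip.get_state(); Rt=q2R(s["ee_rot"]); print(s["position"],Rt.T@s["contact_force"],Rt.T@s["moment"])
E
```

```text
position: [0.5973, -0.136, 0.0322]
contact_force: [1.2, -0.1, -0.8]
gripper_force: 12.6
position: [0.5974, -0.1361, 0.0317]
contact_force: [-0.0, -0.4, -0.4]
gripper_force: 12.7
position: [0.5974, -0.1361, 0.0316]
contact_force: [-1.4, -0.0, 2.5]
gripper_force: 13.6
[ 0.5974053  -0.13609454  0.0315982 ] [ 0.23674932 -1.35226164 -2.54650882] [ 0.16170499  0.10125179 -0.0229337 ]
```

Contact at TCP z ≈ 0.0316, as predicted. Slide toward the stop lightly.

```bash
for k in 1; do
python3 -m pendant '[{"dx":0.002,"dy":-0.0005,"dz":0,"rx":0,"ry":0,"rz":0,"hand":0.028},{"dx":0.003,"dy":0,"dz":0,"rx":0,"ry":0,"rz":0,"hand":0.028},{"dx":0.002,"dy":0,"dz":0,"rx":0,"ry":0,"rz":0,"hand":0.028},{"dx":0,"dy":0,"dz":0,"rx":0,"ry":0,"rz":0,"hand":0.028}]'; python3 -m pendant '[{"dx":0.003,"dy":0,"dz":0,"rx":0,"ry":0,"rz":0,"hand":0.028},{"dx":0.003,"dy":0,"dz":0,"rx":0,"ry":0,"rz":0,"hand":0.028},{"dx":0.002,"dy":0,"dz":0,"rx":0,"ry":0,"rz":0,"hand":0.028},{"dx":0,"dy":0,"dz":0,"rx":0,"ry":0,"rz":0,"hand":0.028}]';done | egrep 'pos|force'
python3 - <<'E'
from h import *
s=manip.get_state(); Rt=q2R(s["ee_rot"]); print(s["position"],Rt.T@s["contact_force"],Rt.T@s["moment"])
E
```

```text
position: [0.596, -0.1293, 0.0317]
contact_force: [0.3, -1.8, 2.6]
gripper_force: 13.7
position: [0.5943, -0.1213, 0.0316]
contact_force: [1.3, -2.5, 4.0]
gripper_force: 14.1
[ 0.59425573 -0.12126156  0.03159692] [-2.67907616  0.767788   -3.98809513] [-0.08982794 -0.4064113   0.01607764]
```

```bash
for k in 1; do
python3 -m pendant '[{"dx":0.0015,"dy":0,"dz":-0.0001,"rx":0,"ry":0,"rz":0,"hand":0.028},{"dx":0.0015,"dy":0,"dz":0,"rx":0,"ry":0,"rz":0,"hand":0.028},{"dx":0,"dy":0,"dz":0,"rx":0,"ry":0,"rz":0,"hand":0.028}]'; python3 -m pendant '[{"dx":0.001,"dy":0,"dz":0,"rx":0,"ry":0,"rz":0,"hand":0.028},{"dx":0,"dy":0,"dz":0,"rx":0,"ry":0,"rz":0,"hand":0.028}]';python3 -m pendant '[{"dx":0.001,"dy":0,"dz":0,"rx":0,"ry":0,"rz":0,"hand":0.028},{"dx":0,"dy":0,"dz":0,"rx":0,"ry":0,"rz":0,"hand":0.028}]';done | egrep 'pos|force'
python3 - <<'E'
from h import *
s=manip.get_state(); Rt=q2R(s["ee_rot"]); print(s["position"],Rt.T@s["contact_force"],Rt.T@s["moment"])
E
```

```text
position: [0.5937, -0.1185, 0.0316]
contact_force: [1.8, -2.1, 4.0]
gripper_force: 14.2
position: [0.5935, -0.1177, 0.0316]
contact_force: [1.7, -3.2, 5.2]
gripper_force: 14.3
position: [0.5933, -0.1168, 0.0316]
contact_force: [1.9, -3.3, 4.8]
gripper_force: 14.3
[ 0.59330884 -0.11684063  0.03157715] [-3.66607652  1.19932991 -4.78652467] [-0.18894619 -0.69459137 -0.0009927 ]
```

```bash
for k in 1; do
python3 -m pendant '[{"dx":0.0007,"dy":0.0003,"dz":0,"rx":0,"ry":0,"rz":0,"hand":0.028},{"dx":0,"dy":0,"dz":0,"rx":0,"ry":0,"rz":0,"hand":0.028}]'; python3 -m pendant '[{"dx":0.0006,"dy":0,"dz":0,"rx":0,"ry":0,"rz":0,"hand":0.028},{"dx":0,"dy":0,"dz":0,"rx":0,"ry":0,"rz":0,"hand":0.028}]';python3 -m pendant '[{"dx":0.0005,"dy":0,"dz":0,"rx":0,"ry":0,"rz":0,"hand":0.028},{"dx":0,"dy":0,"dz":0,"rx":0,"ry":0,"rz":0,"hand":0.028}]';done | egrep 'pos|force'
python3 - <<'E'
from h import *
s=manip.get_state(); Rt=q2R(s["ee_rot"]); print(s["position"],Rt.T@s["contact_force"],Rt.T@s["moment"])
c=snap("wrist"); cv2.imwrite("pics/w8.png",cv2.resize(c[0]["frame"][0:200,200:460],None,fx=3,fy=3)[:,:,::-1])
E
```

```text
position: [0.5932, -0.1163, 0.0316]
contact_force: [1.1, -3.4, 6.0]
gripper_force: 14.4
position: [0.5931, -0.1157, 0.0315]
contact_force: [1.3, -4.4, 5.7]
gripper_force: 14.4
position: [0.593, -0.1152, 0.0316]
contact_force: [1.0, -3.7, 5.6]
gripper_force: 14.4
[ 0.59299734 -0.11521945  0.03156613] [-3.78896014  0.17226391 -5.64609016] [-0.03058801 -0.747311   -0.01491343]
```

View pics/w8.png

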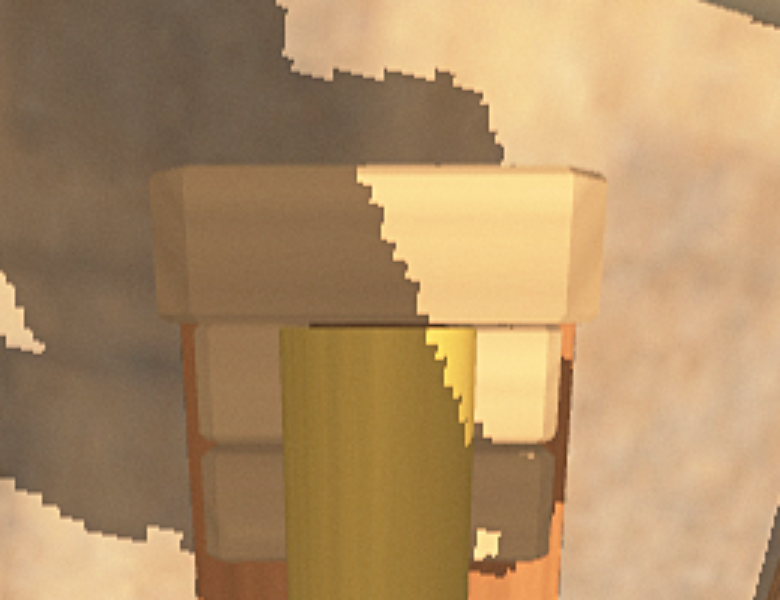

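The tube end at row ~109 hasn't slipped in the grip (it was 109 before). A thin dark sliver of plug at crop row 325 shows a gap of about 1 mm or less. Continue.

```bash
for k in 1; do
python3 -m pendant '[{"dx":0.0005,"dy":0,"dz":0,"rx":0,"ry":0,"rz":0,"hand":0.028},{"dx":0,"dy":0,"dz":0,"rx":0,"ry":0,"rz":0,"hand":0.028}]'; python3 -m pendant '[{"dx":0.0005,"dy":0,"dz":0,"rx":0,"ry":0,"rz":0,"hand":0.028},{"dx":0,"dy":0,"dz":0,"rx":0,"ry":0,"rz":0,"hand":0.028}]';python3 -m pendant '[{"dx":0.0004,"dy":0,"dz":0,"rx":0,"ry":0,"rz":0,"hand":0.028},{"dx":0,"dy":0,"dz":0,"rx":0,"ry":0,"rz":0,"hand":0.028}]';done | egrep 'pos|force'
python3 - <<'E'
from h import *
s=manip.get_state(); Rt=q2R(s["ee_rot"]); print(s["position"],Rt.T@s["contact_force"],Rt.T@s["moment"])
E
```

```text
position: [0.5929, -0.1148, 0.0316]
contact_force: [0.6, -4.8, 5.7]
gripper_force: 14.4
position: [0.5929, -0.1147, 0.0316]
contact_force: [0.4, -5.8, 5.4]
gripper_force: 14.3
position: [0.5929, -0.1146, 0.0316]
contact_force: [1.6, -6.2, 5.3]
gripper_force: 14.2
[ 0.59285265 -0.11463998  0.03155809] [-6.39181744  0.27948671 -5.31207861] [-0.05854893 -1.07732352 -0.04072626]
```

Axial motion has stopped against rising force, so the end is on the stop. Now press down.

```bash
for k in 1; do
python3 -m pendant '[{"dx":0.0003,"dy":0,"dz":0.0004,"rx":0,"ry":0,"rz":0,"hand":0.028},{"dx":0,"dy":0,"dz":0,"rx":0,"ry":0,"rz":0,"hand":0.028}]'; python3 -m pendant '[{"dx":0,"dy":0,"dz":0.0003,"rx":0,"ry":0,"rz":0,"hand":0.028},{"dx":0,"dy":0,"dz":0,"rx":0,"ry":0,"rz":0,"hand":0.028}]';done | egrep 'pos|force'
python3 - <<'E'
from h import *
s=manip.get_state(); Rt=q2R(s["ee_rot"]); print(s["position"],Rt.T@s["contact_force"],Rt.T@s["moment"])
E
```

```text
position: [0.5929, -0.1147, 0.0315]
contact_force: [0.1, -5.7, 5.9]
gripper_force: 14.7
position: [0.5929, -0.1147, 0.0315]
contact_force: [0.5, -7.2, 7.7]
gripper_force: 15.1
[ 0.59291236 -0.1146509   0.03150419] [-7.19090629 -0.98434235 -7.69864231] [ 0.14666537 -1.1235074   0.02539979]
```

```bash
for k in 1; do
python3 -m pendant '[{"dx":0,"dy":-0.0001,"dz":0.0004,"rx":0,"ry":0,"rz":0,"hand":0.028},{"dx":0,"dy":0,"dz":0,"rx":0,"ry":0,"rz":0,"hand":0.028}]'; python3 -m pendant '[{"dx":0,"dy":0,"dz":0.0003,"rx":0,"ry":0,"rz":0,"hand":0.028},{"dx":0,"dy":0,"dz":0,"rx":0,"ry":0,"rz":0,"hand":0.028},{"dx":0,"dy":0,"dz":0,"rx":0,"ry":0,"rz":0,"hand":0.028},{"dx":0,"dy":0,"dz":0,"rx":0,"ry":0,"rz":0,"hand":0.028}]';done | egrep 'pos|force'
python3 - <<'E'
from h import *
s=manip.get_state(); Rt=q2R(s["ee_rot"]); print(s["position"],Rt.T@s["contact_force"],Rt.T@s["moment"])
c=snap("wrist"); cv2.imwrite("pics/w9.png",cv2.resize(c[0]["frame"][0:200,200:460],None,fx=3,fy=3)[:,:,::-1])
for b in (0,1,2): print(c[0]["frame"][100:115,325,b])
E
```

```text
position: [0.5929, -0.1147, 0.0315]
contact_force: [-0.2, -5.9, 10.1]
gripper_force: 15.6
position: [0.5929, -0.1147, 0.0314]
contact_force: [0.8, -6.3, 12.0]
gripper_force: 16.0
[ 0.59292135 -0.11466441  0.03144229] [ -6.3916932   -0.52876564 -11.98528611] [ 0.28382431 -0.99976161  0.01746693]
[135 135 132 140 136 132 129 128 133 154 169 168 169 170 166]
[102 104 103 107 105 101  99  98 104 118 132 133 132 132 130]
[73 70 71 74 72 68 69 66 70 62 59 62 59 61 58]
```

```bash
python3 -m pendant '[{"dx":0,"dy":0,"dz":-0.0001,"rx":0,"ry":0,"rz":0,"hand":0.028},{"dx":0,"dy":0,"dz":0,"rx":0,"ry":0,"rz":0,"hand":0.028},{"dx":0,"dy":0,"dz":0,"rx":0,"ry":0,"rz":0,"hand":0.028},{"dx":0,"dy":0,"dz":0,"rx":0,"ry":0,"rz":0,"hand":0.028},{"dx":0,"dy":0,"dz":0,"rx":0,"ry":0,"rz":0,"hand":0.028},{"dx":0,"dy":0,"dz":0,"rx":0,"ry":0,"rz":0,"hand":0.028}]' && python3 -c "
from rig import manip
print(manip.sign_off())"
```

```text
clock: 16.72
position: [0.5929, -0.1147, 0.0315]
ee_rot: [0.002, 0.629, 0.777, -0.0]
contact_force: [0.1, -7.0, 11.1]
width: 0.028
gripper_force: 15.8
the job is handed in; nothing more can be done
None
```

The job is handed in at 16.7 s: the tube lies in the groove, over the plug and up against the stop, still held with about 16 N of grip (above the 10 N asked for, below the 25 N limit) and pressed down with about 11 N; the ferrules were not approached or touched.

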